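# Click the depth-stop turret round and check it with the rod

### The job

On the small drilling jig, flick the arms of the star-shaped turret wheel round with a shut fingertip, counter-clockwise seen from above, click by click, until the tallest stop post has clicked in under the depth rod, without letting it run past. Then press the depth rod fully down onto that post from above and let it spring back up. Do not press the rod over any other post, lift nothing, and leave the jig and everything else on the bench where they stand.

Things in the scene. Friction and masses are not known exactly. Their poses are not given: they have to be found in the camera images.
- jig: Small drilling jig, loose on the bench, 5 kg: grey base 14 mm thick carrying a turret wheel and a column with a depth rod. Origin on the bench, on the wheel's upright axis; x axis from there towards rod and column, y to its left, z up. The base spans x -80 to 120, y -75 to 75 mm. The wheel's -x side, towards the robot, is clear.
- column_top (a point): Centre of the top of the jig's steel column, 26 mm thick, 154 mm high, at x = 100 mm of the jig. A grey arm 26 mm wide reaches from it back to x = 18 mm at heights 129 to 147 mm and guides the depth rod.
- turret (a joint): Wheel angle, rad, growing counter-clockwise from above; 0: tallest post under the rod. A sprung detent clicks at each multiple of 1.047 rad; it starts 1 to 3 clicks before 0 (very rarely balanced half way). An arm pushed past half way to the next click, with about 5 N, snaps on into it and stays. Full turns count: the same post reached clockwise reads -6.28 and is wrong.
- turret_center (a point): On the wheel's axis at the hub's top face, 60 mm above the bench. Black wheel: hub radius 40 mm, six radial arms out to radius 70 mm, 9 mm wide, 45 to 60 mm above the bench, free air below down to the base. In any click the arms stand at 30, 90, 150, 210, 270, 330 degrees from the jig's x axis; the gap between two is about 50 mm at radius 57 mm.
- tall_post (a point): Centre of the top of the tallest stop post, 92 mm above the bench, 28 mm from the wheel's axis; it turns with the wheel. Six steel posts stand on the hub on that circle, 60 degrees apart; the tallest is 32 mm high and 16 mm thick, the others 12 mm thick and 8, 11, 14, 17 and 20 mm high (in that order counter-clockwise from the tallest).
- rod_top (a point): Centre of the flat top of the depth rod's round black knob (34 mm diameter, 14 mm high), 183 mm above the bench when up, 28 mm from the wheel's axis along the jig's x axis. The steel rod below is 10 mm thick.
- rod (a joint): How far the depth rod is pressed down, m: 0 up, 0.012 at its stop (on the tallest post). A spring brings it back; full travel takes about 6 N.
- offcut: Loose wooden block 90 x 45 x 35 mm near the jig; leave alone. Origin under its centre.
- screwdriver: Loose screwdriver, about 200 mm long, lying near the jig; leave alone.
- tin: Loose open tin, 72 mm wide, 60 mm high, beyond the jig; leave alone. Origin under its centre.
- mallet: Loose hammer, about 300 mm long, lying on the robot's right; leave alone.
- glue: Loose white glue bottle, 56 mm wide, 150 mm high, on the robot's left; leave alone. Origin under its centre.
- tape: Loose tape measure, 65 x 70 x 34 mm, on the robot's right; leave alone. Origin under its centre.
- batten: Loose wooden batten 200 x 30 x 20 mm lying on the robot's left; leave alone. Origin under its centre.
There are look-alikes about, which are no part of the job. What is shaped like the jig but orange is not meant.

How it is judged (in metres and radians):
On the way, in this order (a step that is already met when the one before it is completed fails the run):
1. the tallest post has clicked in under the depth rod, with the rod up (value of joint turret between -0.15 and 0.15 rad and value of joint rod below 0.003 m), for 0.25 s.
2. the depth rod is pressed fully down onto the tallest post (value of joint turret between -0.15 and 0.15 rad and value of joint rod above 0.0105 m), for 0.05 s.
At the end, for the whole second after the job is handed in: The turret wheel rests in its click with the tallest post under the depth rod (within 0.15 rad of 0), the rod is back up (within 3 mm), and the jig stands within 15 mm of where it was (all of step 1 and velocity of joint turret between -0.1 and 0.1 rad/s and distance of jig from where it was at the start of the episode below 0.015 m and linear speed of jig below 0.02 m/s); the robot touches nothing.
It fails at once if the tallest post runs past the depth rod by half a click (value of joint turret above 0.52 rad).
It fails at once if the depth rod is pressed down (6 mm) while the tallest post is not under it (value of joint rod above 0.006 m and (value of joint turret below -0.3 rad or value of joint turret above 0.3 rad)).
It fails at once if the jig is lifted, tipped or pushed more than 20 mm (distance of jig from where it was at the start of the episode above 0.02 m or height (world z) of jig above 0.008 m or angle between jig's own z axis and vertical above 0.08 rad).
It fails at once if a bystander is moved more than 20 mm (distance of any of offcut, screwdriver, tin, mallet, glue, tape, batten from where it was at the start of the episode above 0.02 m).
It also fails if it takes over 64 s, if anything falls off the work surface, if the arm or the gripper's body presses on something with over 40 N, if the wrist force passes 120 N, or if a joint passes its speed limit or range.

### The arm

A 6-joint arm with a two-finger parallel gripper is mounted at the origin on the work surface. World frame = base frame: x ahead of the robot, y to its left, z up, the work surface at z = 0. Lengths are in m, angles in degrees, forces in N, time in s.
With the tool pointing down it reaches from about 0.275 to 0.825 m from the base axis. Payload 4.9 kg.
Tool frame: the origin (TCP) lies between the finger pads; the fingertips stand 14 mm ahead of it and the grasp point (between the pads) lies 5 mm behind it (robot.tips_ahead is the z of the fingertips in the tool frame, in m); z points along the fingers, y is the line along which they close (so a half turn about z gives the same grasp; the last joint's range is limited). The gripper opens to 85 mm and grips with 20 to 120 N. Pads are 22 mm wide; open, the fingers measure 114 mm over their backs; the gripper's body (76 mm by 85 mm) begins 54 mm behind the grasp point. The pads swing forward as they close: fully open they stand 13 mm farther back than shut.
Start: joints at [-7.689, 18.69, -11.035, 60.275, 0, 82.311], TCP at [0.55, 0, 0.245] pointing down, gripper open.
Joint ranges: [-152.03, 152.03], [-55.5, 102.48], [-74.3, 77.21], [-110.64, 120.58], [-84.22, 78.4], [-180, 180]. Speed limits (degrees/s): [147.25, 147.25, 180, 180, 180, 180].

### API

Orientations are given as a 3x3 rotation matrix whose columns are the frame's x, y, z axes.
In Python, from rig import robot gives the robot as it stands.
- The arm moves only by the shell command python3 -m pendant 'ROWS' [FORCE]. ROWS is JSON, a list of rows, each an object with "hand": the finger opening in cm, from 0 to 8.54; "linear": the shift along the tool's x, y, z in cm, a list of three; "turn": the turn, a rotation vector about the tool's x, y, z in degrees, a list of three. In form: [{"hand": hand, "linear": [dx, dy, dz], "turn": [rx, ry, rz]}, ...]. A call has 1 to 12 rows; each row is the pose to reach, as a shift and turn from the pose commanded when the call began, along the tool's axes at that moment; what a row does not reach only later rows make up. A row lasts 1/8 s, in which the tool goes at most 62.5 mm and 10.7 degrees, less where a joint would pass 70% of its speed; a pose out of reach is approached as far as the arm can. A call with a gripper value outside its range is refused whole. The fingers move at their own pace and stop on an object; FORCE is the grip in N (left out, the last holds). Time passes only in rows, so rows that repeat a pose let the fingers close. It gives the time, the measured TCP pose, the force, the opening and the grip force at its end, in the units of the state.
- robot.sense(): the state, without advancing time (a new reading comes with each control period).
- robot.get_image(name): name is "scene" or "side" or "wrist"; returns the picture (384x512x3 uint8, blue, green, red); there is no depth.
- robot.camera_info(name): a dict with "fx", "fy", "cx", "cy" (pixels), "xyz" and "attitude" of the camera in the world; the wrist camera has in their place "T_tool_cam" (4x4, takes a point from camera to tool coordinates, whose origin is the TCP and whose axes are the flange's). Camera axes: x right, y down, z forward; pixel columns grow to the right and rows downward; lengths in m; the calibration is good to about 2 mm. A picture is of the moment at which its call begins: read the wrist's pose just before it. camera_info takes no time and is no camera call.
- robot.close_job(): hands the job in; it is judged then, once.
The state is a dict: "t": time; "joint_pos": joint angles; "qvel": joint speeds; "joint_torque": joint torques, N m; "tool_pos": TCP position; "orientation": TCP orientation; "force": force on the tool from outside, world axes, zero at the start; "ft_torque": the same for the moment, N m; "opening": finger opening in m; "gripper_force": force on a finger pad.
Only numpy, scipy, OpenCV 4.12 (cv2) and the standard library are available. Lean on these libraries where they do the work, as an engineer would, in place of code of your own. Each camera call takes 0.05 s, during which the arm holds its last target. There are 200 camera calls.

## Working session

There is one attempt and no reset: what is moved stays moved. The work goes in short steps, Python scripts to look and compute and a shell command to move; the robot and the scene stay as the last step left them, time stands still between calls to the robot, and variables do not carry over. Pictures are saved under pics/ and viewed, at most 10 in all, crops included, and the job is handed in when it is done.

```bash
mkdir -p pics
python3 - <<'E'
from rig import robot
import cv2,numpy as np
s=robot.sense();print(s['t'],s['tool_pos'],s['orientation'])
a=robot.get_image("scene");b=robot.get_image("side")
cv2.imwrite("pics/scene.png",a);cv2.imwrite("pics/side.png",b)
for n in("scene","side","wrist"):print(robot.camera_info(n))
E
```

```text
0.0 [5.49428432e-01 7.58459029e-05 2.44486676e-01] [[ 7.28732962e-06  9.99998461e-01 -1.75429723e-03]
 [ 9.99999972e-01 -6.87547301e-06  2.34776059e-04]
 [ 2.34763637e-04 -1.75429889e-03 -9.99998434e-01]]
{'fx': 457.46077112653677, 'fy': 457.46077112653677, 'cx': 258.0008799568685, 'cy': 190.98453868165015, 'xyz': array([ 1.2196303 , -0.33775397,  1.33363099]), 'attitude': array([[ 0.46108967,  0.74751828, -0.47813464],
       [ 0.88728464, -0.39511273,  0.23793255],
       [-0.01105815, -0.53394977, -0.84544389]])}
{'fx': 381.30388535312494, 'fy': 381.30388535312494, 'cx': 251.8212487529265, 'cy': 191.71733330897388, 'xyz': array([0.12827609, 0.925007  , 0.91786569]), 'attitude': array([[-0.91434006, -0.24553909,  0.32201368],
       [-0.40494355,  0.55101751, -0.72965775],
       [ 0.00172432, -0.79755267, -0.60324685]])}
{'fx': 271.54029754987215, 'fy': 271.54029754987215, 'cx': 252.60777793196618, 'cy': 189.16628439898236, 'T_tool_cam': array([[ 1.61940930e-03, -9.49633043e-01, -3.13359954e-01,
         7.99776192e-02],
       [ 9.99998398e-01,  1.77671687e-03, -2.16435897e-04,
        -3.45043307e-04],
       [ 7.62286595e-04, -3.13359101e-01,  9.49634399e-01,
        -1.28407036e-01],
       [ 0.00000000e+00,  0.00000000e+00,  0.00000000e+00,
         1.00000000e+00]])}
```

View pics/scene.png

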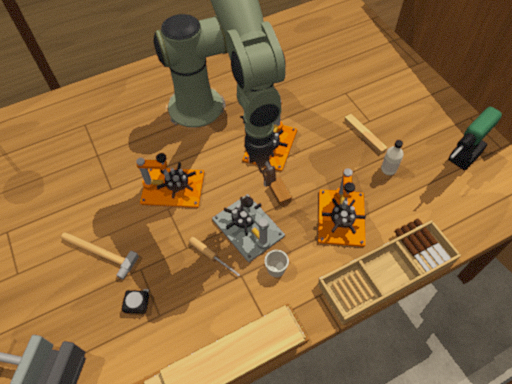

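View pics/side.png

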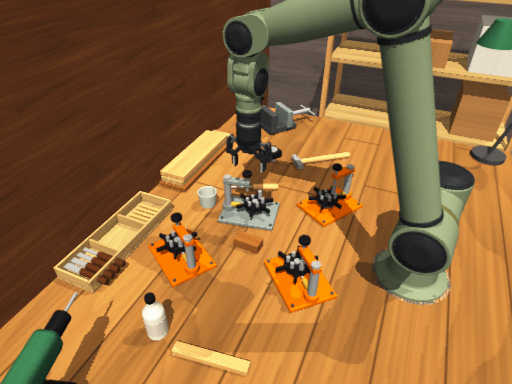

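The scene shows the grey jig at about (247,225), with its column at about (263,235). The orange look-alikes are at (172,185), (270,145) and (343,215). In the side view the grey jig is at (250,208). I choose the grey one and check it in a crop.

```bash
cat > h.py <<'E'
import numpy as np,cv2
from rig import robot
def cam(n,s=None):
    c=robot.camera_info(n)
    if n=="wrist":
        T=np.eye(4);T[:3,:3]=s['orientation'];T[:3,3]=s['tool_pos'];T=T@c['T_tool_cam'];R,p=T[:3,:3],T[:3,3]
    else:R,p=np.array(c['attitude']),np.array(c['xyz'])
    return c,R,p
def plane(C,uv,z):
    c,R,p=C;d=R@[(uv[0]-c['cx'])/c['fx'],(uv[1]-c['cy'])/c['fy'],1];return p+d*(z-p[2])/d[2]
def proj(C,X):
    c,R,p=C;q=R.T@(np.array(X)-p);return np.array([c['cx']+c['fx']*q[0]/q[2],c['cy']+c['fy']*q[1]/q[2]])
def jig(o,yaw,X):
    a=np.deg2rad(yaw);return np.array([o[0]+X[0]*np.cos(a)-X[1]*np.sin(a),o[1]+X[0]*np.sin(a)+X[1]*np.cos(a),X[2]])
E
python3 - <<'E'
from h import *
a=cv2.imread("pics/scene.png");b=cv2.imread("pics/side.png")
A=cv2.resize(a[185:265,200:300],None,fx=4,fy=4,interpolation=cv2.INTER_CUBIC)
B=cv2.resize(b[160:240,205:295],None,fx=4,fy=4,interpolation=cv2.INTER_CUBIC)
cv2.imwrite("pics/crop.png",np.hstack([A,B]))
E
```

```text
(no output)
```

View pics/crop.png

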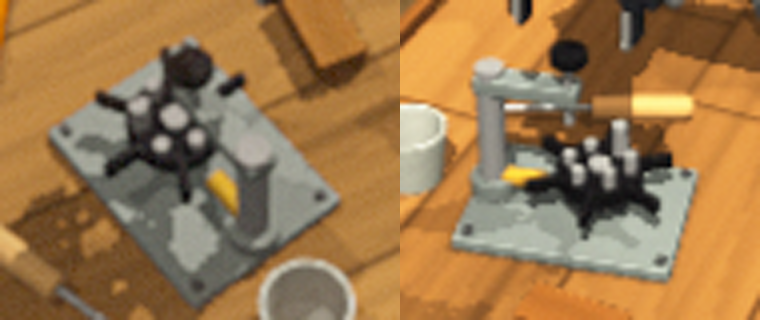

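Run:
```python
from h import *
S=cam("scene");D=cam("side")
for uv in [(212,218.75),(247.5,194.5),(285,234),(248.75,260.75)]:print('base',plane(S,uv,.014).round(4))
for uv in [(218.75,221.25),(272,228.75),(279.25,203)]:print('baseside',plane(D,uv,.014).round(4))
c1=plane(S,(263.25,222.5),.154);c2=plane(D,(227,177),.154)
k1=plane(S,(247,202),.183);k2=plane(D,(247.25,172.5),.183)
print(c1,c2,k1,k2)
for c,k in((c1,k1),(c2,k2),((c1+c2)/2,(k1+k2)/2)):
  d=c-k;print(np.hypot(*d[:2]),np.degrees(np.arctan2(d[1],d[0])))
```

```text
base [ 0.4985 -0.15    0.014 ]
base [ 0.4692 -0.0044  0.014 ]
base [0.6592 0.035  0.014 ]
base [ 0.6878 -0.1103  0.014 ]
baseside [0.6478 0.0392 0.014 ]
baseside [ 0.46   -0.0014  0.014 ]
baseside [ 0.4874 -0.1458  0.014 ]
[ 0.6563286  -0.04243903  0.154     ] [ 0.64991805 -0.04162636  0.154     ] [ 0.5877173  -0.06005663  0.183     ] [ 0.57899309 -0.05717824  0.183     ]
0.07083707105759986 14.40094623601837
0.07260999620092094 12.367648787304208
0.07171224475822434 13.371730986057774
```

Run:
```python
from h import *
S=cam("scene");D=cam("side");o=(.556,-.063)
def jf(p):
  d=p[:2]-o;return np.hypot(*d)*1e3,np.degrees(np.arctan2(d[1],d[0]))-12
for uv in [(243.25,214),(234.5,211.5),(240,220.5),(249,219)]:
  for z in(.092,.075):print('scene',uv,z,jf(plane(S,uv,z)))
print('side',jf(plane(D,(260,191),.092)))
s=robot.sense();w=robot.get_image("wrist");W=cam("wrist",s)
for p in range(6):print(p*60,proj(W,jig(o,12,(.028*np.cos(p*np.pi/3),.028*np.sin(p*np.pi/3),.092))).round())
print(proj(W,jig(o,12,(.028,0,.183))),proj(W,jig(o,12,(.1,0,.154))),proj(W,jig(o,12,(0,0,.06))))
cv2.imwrite("pics/w.png",w)
```

```text
scene (243.25, 214) 0.092 (np.float64(15.964417637780285), np.float64(-30.224134809453044))
scene (243.25, 214) 0.075 (np.float64(6.417924076339582), np.float64(-23.678819626128583))
scene (234.5, 211.5) 0.092 (np.float64(25.80693496486016), np.float64(-114.5645577794721))
scene (234.5, 211.5) 0.075 (np.float64(26.31311198380467), np.float64(-136.16561546099416))
scene (240, 220.5) 0.092 (np.float64(39.33460606603674), np.float64(-49.82370927221159))
scene (240, 220.5) 0.075 (np.float64(30.50013095059411), np.float64(-54.714773108493915))
scene (249, 219) 0.092 (np.float64(39.43084418324244), np.float64(-7.874509115651937))
scene (249, 219) 0.075 (np.float64(31.488430922049815), np.float64(0.16853176273059134))
side (np.float64(29.39256886948706), np.float64(-126.1684231515796))
0 [283. 226.]
60 [267. 209.]
120 [242. 214.]
180 [235. 235.]
240 [251. 251.]
300 [275. 247.]
[294.18232663 275.32145683] [368.13592322 241.8311381 ] [258.22539012 219.19478331]
```

View pics/w.png

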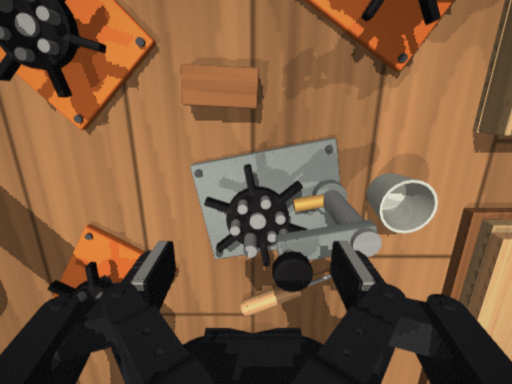

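The wrist view shows the jig's hub at (258,219), with the knob at (292,271) and the column top at (368,241). Both match my estimate of origin (0.556,-0.063) and yaw 12°. The tallest post appears at about 240° in the jig, which is 2 clicks before 0. Next I check clearance to the nearest orange jig and work out the move.

Run:
```python
from h import *
D=cam("side");o=(.556,-.063)
print('orange knob',plane(D,(304,240),.183),'col',plane(D,(315,263),.154))
k=plane(D,(304,240),.183);d=k[:2]-o;a=np.deg2rad(12);print('in jig',d[0]*np.cos(a)+d[1]*np.sin(a),-d[0]*np.sin(a)+d[1]*np.cos(a))
s=robot.sense();W=cam("wrist",s);o3=np.array([o[0],o[1],0])
p=jig(o,12,(-.052,.062,.048+robot.tips_ahead))
R=s['orientation'];print('shift tool cm',R.T@(p-s['tool_pos'])*100)
```

```text
orange knob [0.30134635 0.17834839 0.183     ] col [0.25484565 0.22037234 0.154     ]
in jig -0.198909704928923 0.2890198223057052
shift tool cm [-1.3294605  -5.71058907 18.27637154]
```

```bash
python3 -m pendant '[{"hand":0,"linear":[-0.5,-2,0],"turn":[0,0,-4]},{"hand":0,"linear":[-1,-4,0],"turn":[0,0,-8]},{"hand":0,"linear":[-1.3,-5.7,2],"turn":[0,0,-12]},{"hand":0,"linear":[-1.3,-5.7,6],"turn":[0,0,-12]},{"hand":0,"linear":[-1.3,-5.7,10],"turn":[0,0,-12]},{"hand":0,"linear":[-1.3,-5.7,13],"turn":[0,0,-12]},{"hand":0,"linear":[-1.3,-5.7,13],"turn":[0,0,-12]},{"hand":0,"linear":[-1.3,-5.7,13],"turn":[0,0,-12]}]'
python3 - <<'E'
from h import *
o=(.556,-.063);s=robot.sense();w=robot.get_image("wrist");W=cam("wrist",s)
for q in [(.028,0,.183),(.1,0,.154),(0,0,.06),(-.0606,.035,.06),(0,.07,.06),(-.0606,-.035,.06),(-.014,-.0242,.092)]:print(q,proj(W,jig(o,12,q)).round())
cv2.imwrite("pics/w2.png",w)
p=jig(o,12,(-.052,.062,.048+robot.tips_ahead));print(s['tool_pos'],s['orientation'].T@(p-s['tool_pos'])*100)
E
```

```text
t: 1.15
tool_pos: [0.4936, -0.0131, 0.1162]
orientation: [[-0.208, 0.978, 0.001], [0.978, 0.208, -0.0], [-0.0, 0.001, -1.0]]
force: [0.5, -0.2, 0.2]
opening: 0.0001
gripper_force: 0.0
(0.028, 0, 0.183) [461. 494.]
(0.1, 0, 0.154) [567. 411.]
(0, 0, 0.06) [316. 284.]
(-0.0606, 0.035, 0.06) [240. 246.]
(0, 0.07, 0.06) [323. 204.]
(-0.0606, -0.035, 0.06) [241. 319.]
(-0.014, -0.0242, 0.092) [303. 341.]
[ 0.49364437 -0.01309183  0.11616451] [ 0.02373135 -0.14280465  5.41632675]
```

View pics/w2.png

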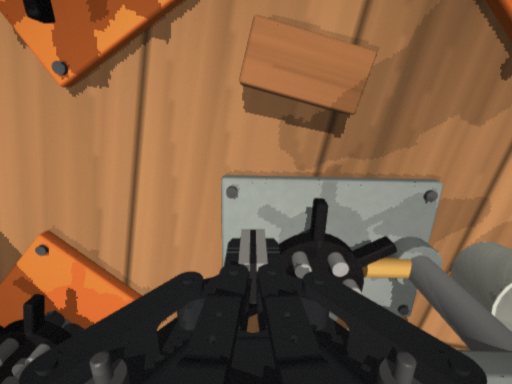

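The picture shows the 90° arm's end at (320,202), 3 px from where I predicted it, and the shut fingertips at (253,240) stand in the gap. I lower and push.

```bash
python3 -m pendant '[{"hand":0,"linear":[0,0,2],"turn":[0,0,0]},{"hand":0,"linear":[0,0,4],"turn":[0,0,0]},{"hand":0,"linear":[0,0,5.3],"turn":[0,0,0]},{"hand":0,"linear":[0,0,5.3],"turn":[0,0,0]}]'; python3 -m pendant '[{"hand":0,"linear":[-0.7,-0.2,0],"turn":[0,0,0]},{"hand":0,"linear":[-1.4,-0.4,0],"turn":[0,0,0]},{"hand":0,"linear":[-2.0,-0.6,0],"turn":[0,0,0]},{"hand":0,"linear":[-2.6,-0.6,0],"turn":[0,0,0]},{"hand":0,"linear":[-3.2,-0.6,0],"turn":[0,0,0]}]'; python3 -m pendant '[{"hand":0,"linear":[-0.4,0,0],"turn":[0,0,0]},{"hand":0,"linear":[-0.8,0,0],"turn":[0,0,0]},{"hand":0,"linear":[-1.2,0,0],"turn":[0,0,0]},{"hand":0,"linear":[-1.6,0,0],"turn":[0,0,0]}]';python3 -m pendant '[{"hand":0,"linear":[-0.3,0,0],"turn":[0,0,0]},{"hand":0,"linear":[-0.6,0,0],"turn":[0,0,0]},{"hand":0,"linear":[-0.9,0,0],"turn":[0,0,0]},{"hand":0,"linear":[-1.2,0,0],"turn":[0,0,0]},{"hand":0,"linear":[-1.2,0,0],"turn":[0,0,0]}]'
```

```text
t: 1.7
tool_pos: [0.4929, -0.013, 0.0623]
orientation: [[-0.208, 0.978, -0.0], [0.978, 0.208, 0.0], [0.0, -0.0, -1.0]]
force: [-0.5, -0.2, 0.2]
opening: -0.0001
gripper_force: 0.0
t: 2.33
tool_pos: [0.4939, -0.0461, 0.0623]
orientation: [[-0.208, 0.978, 0.0], [0.978, 0.208, -0.0], [-0.0, 0.0, -1.0]]
force: [-2.0, 1.7, 0.7]
opening: -0.0003
gripper_force: 1.0
t: 2.82
tool_pos: [0.4979, -0.062, 0.0625]
orientation: [[-0.208, 0.978, 0.001], [0.978, 0.208, -0.001], [-0.002, 0.001, -1.0]]
force: [0.6, 0.3, -0.5]
opening: 0.0001
gripper_force: 0.0
t: 3.45
tool_pos: [0.4997, -0.0732, 0.0623]
orientation: [[-0.208, 0.978, 0.0], [0.978, 0.208, -0.0], [-0.0, 0.0, -1.0]]
force: [-0.1, 0.2, 0.4]
opening: -0.0002
gripper_force: 0.0
```

```bash
python3 -m pendant '[{"hand":0,"linear":[0,0,-3],"turn":[0,0,0]},{"hand":0,"linear":[0,0,-6],"turn":[0,0,0]},{"hand":0,"linear":[3,0,-9],"turn":[0,0,0]},{"hand":0,"linear":[6,0,-13],"turn":[0,0,0]},{"hand":0,"linear":[9,0,-16],"turn":[0,0,0]},{"hand":0,"linear":[9,0,-16],"turn":[0,0,0]}]'
cat > look.py <<'E'
from h import *
import sys
o=(.556,-.063);s=robot.sense();w=robot.get_image("wrist");W=cam("wrist",s)
c=proj(W,jig(o,12,(0,0,.06)));print('hub',c,s['tool_pos'],s['orientation'].round(3).tolist())
for p in range(0,360,60):
  r=np.deg2rad(p);print(p,[(proj(W,jig(o,12,(.028*np.cos(r),.028*np.sin(r),z)))).round().tolist() for z in(.06,.092)])
for q in [(.028,0,.183),(.1,0,.154)]:print(proj(W,jig(o,12,q)).round())
S=robot.get_image("side")
x,y=(int(v) for v in c);x0=max(0,x-90);y0=max(0,y-75)
A=cv2.resize(w[y0:y0+150,x0:x0+180],(480,400),interpolation=cv2.INTER_CUBIC)
B=cv2.resize(S[160:240,225:289],(320,400),interpolation=cv2.INTER_CUBIC)
print('crop org',x0,y0,A.shape);cv2.imwrite(sys.argv[1],np.hstack([A,B]))
E
python3 look.py pics/l1.png
```

```text
t: 4.2
tool_pos: [0.4819, 0.0164, 0.2246]
orientation: [[-0.211, 0.977, 0.005], [0.978, 0.211, -0.0], [-0.001, 0.004, -1.0]]
force: [0.5, 0.2, -0.1]
opening: -0.0
gripper_force: 0.0
hub [297.73035916 248.42291021] [0.48194486 0.0164382  0.22456691] [[-0.211, 0.977, 0.005], [0.978, 0.211, -0.0], [-0.001, 0.004, -1.0]]
0 [[321.0, 248.0], [327.0, 263.0]]
60 [[311.0, 231.0], [317.0, 244.0]]
120 [[287.0, 231.0], [291.0, 244.0]]
180 [[275.0, 248.0], [277.0, 263.0]]
240 [[285.0, 265.0], [289.0, 282.0]]
300 [[308.0, 265.0], [313.0, 282.0]]
[358. 329.]
[426. 303.]
crop org 207 173 (400, 480, 3)
```

View pics/l1.png

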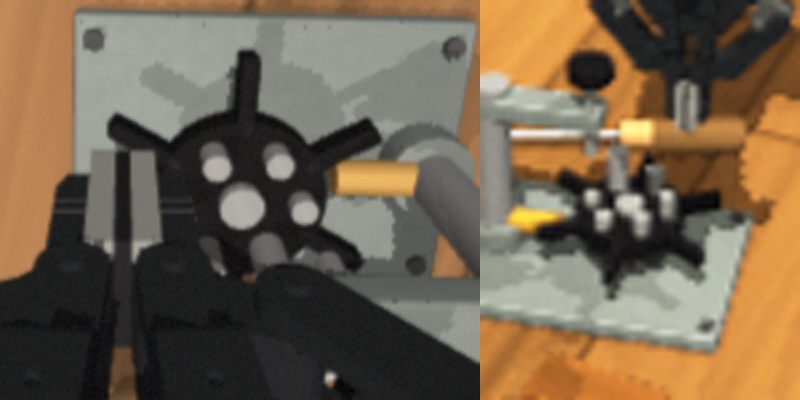

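The wheel has clicked on. In the side crop the tall post's top is at about (618,148), and another one is to its right at (655,175). I check which angle that matches.

Run:
```python
from h import *
D=cam("side");o=(.556,-.063)
H={0:32,60:8,120:11,180:14,240:17,300:20}
for tall in(240,300,0):
  print(tall,[(k,((proj(D,jig(o,12,(.028*np.cos(np.deg2rad(tall+k)),.028*np.sin(np.deg2rad(tall+k)),.06+H[k]/1e3)))-[225,160])*5+[480,0]).round().tolist()) for k in H])
```

```text
240 [(0, [651.0, 154.0]), (60, [613.0, 175.0]), (120, [587.0, 190.0]), (180, [598.0, 210.0]), (240, [637.0, 211.0]), (300, [663.0, 190.0])]
300 [(0, [613.0, 149.0]), (60, [587.0, 193.0]), (120, [598.0, 213.0]), (180, [637.0, 215.0]), (240, [663.0, 193.0]), (300, [650.0, 167.0])]
0 [(0, [586.0, 167.0]), (60, [598.0, 216.0]), (120, [637.0, 218.0]), (180, [663.0, 197.0]), (240, [650.0, 171.0]), (300, [613.0, 162.0])]
```

This matches the tall post at 300° (613,149), so one click remains. I go back to the start of the push.

Run:
```python
from h import *
s=robot.sense();print(s['orientation'].T@(np.array([.4929,-.013,.0625])-s['tool_pos'])*100)
```

```text
[-2.98803303  0.58907674 15.95434312]
```

```bash
python3 -m pendant '[{"hand":0,"linear":[-1.5,0.3,3],"turn":[0,0,0]},{"hand":0,"linear":[-3,0.6,6],"turn":[0,0,0]},{"hand":0,"linear":[-3,0.6,9.5],"turn":[0,0,0]},{"hand":0,"linear":[-3,0.6,12],"turn":[0,0,0]},{"hand":0,"linear":[-3,0.6,14],"turn":[0,0,0]},{"hand":0,"linear":[-3,0.6,15.9],"turn":[0,0,0]},{"hand":0,"linear":[-3,0.6,15.9],"turn":[0,0,0]}]'; python3 -m pendant '[{"hand":0,"linear":[-0.7,-0.2,0],"turn":[0,0,0]},{"hand":0,"linear":[-1.4,-0.4,0],"turn":[0,0,0]},{"hand":0,"linear":[-2.0,-0.6,0],"turn":[0,0,0]},{"hand":0,"linear":[-2.6,-0.6,0],"turn":[0,0,0]},{"hand":0,"linear":[-3.2,-0.6,0],"turn":[0,0,0]}]'; python3 -m pendant '[{"hand":0,"linear":[-0.4,0,0],"turn":[0,0,0]},{"hand":0,"linear":[-0.8,0,0],"turn":[0,0,0]},{"hand":0,"linear":[-1.2,0,0],"turn":[0,0,0]},{"hand":0,"linear":[-1.6,0,0],"turn":[0,0,0]}]';python3 -m pendant '[{"hand":0,"linear":[-0.3,0,0],"turn":[0,0,0]},{"hand":0,"linear":[-0.6,0,0],"turn":[0,0,0]},{"hand":0,"linear":[-0.9,0,0],"turn":[0,0,0]},{"hand":0,"linear":[-1.2,0,0],"turn":[0,0,0]},{"hand":0,"linear":[-1.2,0,0],"turn":[0,0,0]}]'; python3 -m pendant '[{"hand":0,"linear":[0,0,-3],"turn":[0,0,0]},{"hand":0,"linear":[0,0,-6],"turn":[0,0,0]},{"hand":0,"linear":[3,0,-9],"turn":[0,0,0]},{"hand":0,"linear":[6,0,-13],"turn":[0,0,0]},{"hand":0,"linear":[9,0,-16],"turn":[0,0,0]},{"hand":0,"linear":[9,0,-16],"turn":[0,0,0]},{"hand":0,"linear":[9,0,-16],"turn":[0,0,0]}]' ;python3 look.py pics/l2.png | head -1;python3 - <<'E'
from h import *
s=robot.sense();print(s['orientation'].T@(jig((.556,-.063),12,(.028,0,.183+robot.tips_ahead))-s['tool_pos'])*100)
E
```

```text
t: 5.18
tool_pos: [0.4906, -0.0135, 0.0608]
orientation: [[-0.206, 0.978, -0.006], [0.978, 0.206, 0.001], [0.002, -0.005, -1.0]]
force: [-0.3, -1.0, 0.3]
opening: 0.0
gripper_force: 0.0
t: 5.8
tool_pos: [0.4936, -0.0459, 0.0636]
orientation: [[-0.208, 0.978, 0.0], [0.978, 0.208, 0.0], [0.0, 0.0, -1.0]]
force: [-2.0, 2.4, 0.2]
opening: -0.0
gripper_force: 1.0
t: 6.3
tool_pos: [0.4979, -0.062, 0.0635]
orientation: [[-0.208, 0.978, 0.001], [0.978, 0.208, -0.001], [-0.002, 0.001, -1.0]]
force: [-0.3, -0.5, 0.5]
opening: 0.0001
gripper_force: 0.0
t: 6.92
tool_pos: [0.4997, -0.0731, 0.0633]
orientation: [[-0.208, 0.978, 0.0], [0.978, 0.208, -0.0], [-0.0, 0.0, -1.0]]
force: [-0.4, -0.9, 0.2]
opening: 0.0003
gripper_force: 0.0
t: 7.8
tool_pos: [0.4807, 0.0149, 0.2227]
orientation: [[-0.208, 0.978, -0.0], [0.978, 0.208, -0.0], [-0.0, -0.001, -1.0]]
force: [-0.5, -0.1, -0.2]
opening: 0.0003
gripper_force: 0.0
hub [300.25313811 248.50595831] [0.48066835 0.01488903 0.22266002] [[-0.208, 0.978, -0.0], [0.978, 0.208, -0.0], [-0.0, -0.001, -1.0]]
[-9.15347214  8.60737588  2.47845623]
```

View pics/l2.png

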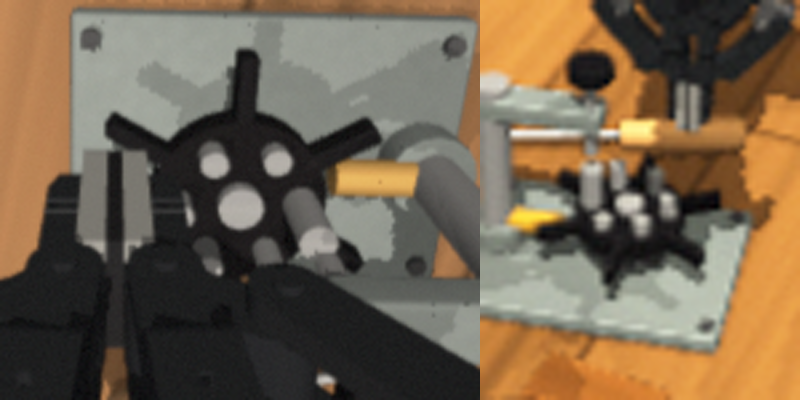

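The side crop shows the tall post's top at about (590,165), as expected for click 0, and the wrist crop shows the arms standing in the click. I move over the knob.

```bash
python3 -m pendant '[{"hand":0,"linear":[-2.5,2,-1],"turn":[0,0,0]},{"hand":0,"linear":[-5,4.5,-1],"turn":[0,0,0]},{"hand":0,"linear":[-7.5,7,-1],"turn":[0,0,0]},{"hand":0,"linear":[-9.1,8.6,-1],"turn":[0,0,0]},{"hand":0,"linear":[-9.1,8.6,0],"turn":[0,0,0]},{"hand":0,"linear":[-9.1,8.6,1.2],"turn":[0,0,0]},{"hand":0,"linear":[-9.1,8.6,2.0],"turn":[0,0,0]},{"hand":0,"linear":[-9.1,8.6,2.0],"turn":[0,0,0]}]'; python3 look.py pics/l3.png|head -1
python3 - <<'E'
import cv2
from h import *
w=robot.get_image("wrist");s=robot.sense();W=cam("wrist",s);print(proj(W,jig((.556,-.063),12,(.028,0,.183))),proj(W,s['tool_pos']-[0,0,robot.tips_ahead]))
S=robot.get_image("side")
cv2.imwrite("pics/k.png",np.hstack([cv2.resize(w[160:384,140:380],(430,400)),cv2.resize(S[130:210,215:285],(350,400),interpolation=cv2.INTER_CUBIC)]))
E
```

```text
t: 8.9
tool_pos: [0.5828, -0.0555, 0.2023]
orientation: [[-0.208, 0.978, -0.002], [0.978, 0.208, 0.001], [0.001, -0.002, -1.0]]
force: [0.4, -0.4, 0.2]
opening: 0.0001
gripper_force: 0.0
hub [226.67912859 182.45775595] [ 0.58280276 -0.05545627  0.20229725] [[-0.208, 0.978, -0.002], [0.978, 0.208, 0.001], [0.001, -0.002, -1.0]]
[251.78355664 238.61915615] [253.31441346 242.3961329 ]
```

View pics/k.png

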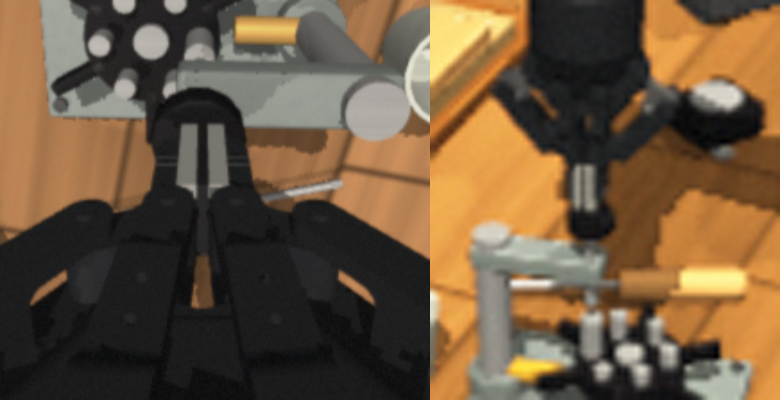

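The fingertips at about (203,125) sit over the knob, which spans crop x 155 to 250, so they are well centred. The tall post is under the rod. I press.

```bash
python3 -m pendant '[{"hand":0,"linear":[0,0,0.5],"turn":[0,0,0]},{"hand":0,"linear":[0,0,1.0],"turn":[0,0,0]},{"hand":0,"linear":[0,0,1.5],"turn":[0,0,0]},{"hand":0,"linear":[0,0,1.5],"turn":[0,0,0]}]'; python3 -m pendant '[{"hand":0,"linear":[0,0,0.15],"turn":[0,0,0]},{"hand":0,"linear":[0,0,0.25],"turn":[0,0,0]},{"hand":0,"linear":[0,0,0.25],"turn":[0,0,0]}]'
```

```text
t: 9.6
tool_pos: [0.5843, -0.0561, 0.1884]
orientation: [[-0.208, 0.978, 0.001], [0.978, 0.208, 0.0], [-0.0, 0.001, -1.0]]
force: [0.5, 0.6, 4.9]
opening: -0.0001
gripper_force: 2.2
t: 9.98
tool_pos: [0.5843, -0.0561, 0.1861]
orientation: [[-0.208, 0.978, 0.001], [0.978, 0.208, -0.0], [-0.0, 0.001, -1.0]]
force: [0.5, 1.2, 5.5]
opening: 0.0001
gripper_force: 2.6
```

```bash
python3 -m pendant '[{"hand":0,"linear":[0,0,0.1],"turn":[0,0,0]},{"hand":0,"linear":[0,0,0.1],"turn":[0,0,0]}]'; python3 -m pendant '[{"hand":0,"linear":[0,0,0.1],"turn":[0,0,0]},{"hand":0,"linear":[0,0,0.1],"turn":[0,0,0]}]'
```

```text
t: 10.22
tool_pos: [0.5843, -0.056, 0.1851]
orientation: [[-0.208, 0.978, 0.001], [0.978, 0.208, -0.0], [-0.0, 0.001, -1.0]]
force: [0.7, 0.1, 5.8]
opening: 0.0
gripper_force: 2.7
t: 10.48
tool_pos: [0.5844, -0.0561, 0.185]
orientation: [[-0.208, 0.978, 0.002], [0.978, 0.208, -0.0], [-0.001, 0.001, -1.0]]
force: [-0.9, 0.4, 10.5]
opening: 0.0
gripper_force: 5.2
```

The force rose sharply to 10.5 N at about 12 mm of travel, so the rod is at its stop. I retract slowly and clear the jig.

```bash
python3 -m pendant '[{"hand":0,"linear":[0,0,-0.5],"turn":[0,0,0]},{"hand":0,"linear":[0,0,-1],"turn":[0,0,0]},{"hand":0,"linear":[0,0,-2],"turn":[0,0,0]},{"hand":0,"linear":[0,0,-4],"turn":[0,0,0]},{"hand":0,"linear":[4,-4,-5],"turn":[0,0,0]},{"hand":0,"linear":[8,-8,-5],"turn":[0,0,0]},{"hand":0,"linear":[8,-8,-5],"turn":[0,0,0]},{"hand":0,"linear":[8,-8,-5],"turn":[0,0,0]}]'; python3 look.py pics/l4.png|head -1
```

```text
t: 11.48
tool_pos: [0.4893, 0.0055, 0.234]
orientation: [[-0.208, 0.978, 0.0], [0.978, 0.208, -0.0], [-0.0, 0.0, -1.0]]
force: [-0.0, -0.6, 0.3]
opening: 0.0002
gripper_force: 0.0
hub [293.86428683 235.89331201] [0.48931853 0.00550276 0.23404881] [[-0.208, 0.978, 0.0], [0.978, 0.208, -0.0], [-0.0, 0.0, -1.0]]
```

View pics/l4.png

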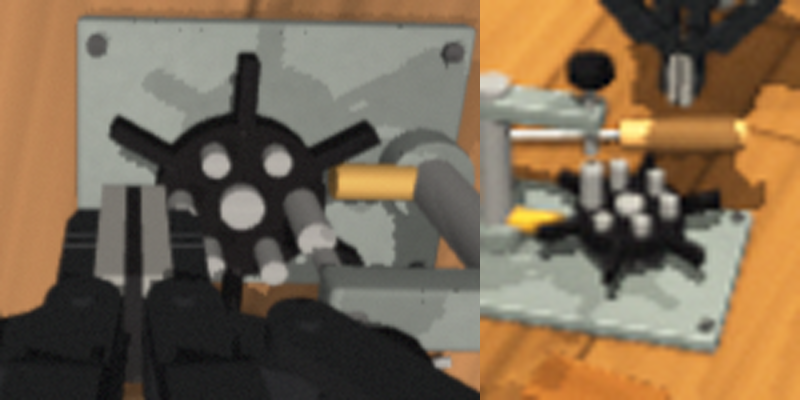

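The rod is back up, with the knob at side crop (590,70) as before. The tall post is still under it, and the jig has not moved.

```bash
python3 -c "
from rig import robot
print(robot.close_job())"
```

```text
the job is handed in; nothing more can be done
None
```

I clicked the turret two steps counter-clockwise until the tallest post stood under the rod, pressed the rod to its stop, let it spring back and handed the job in; the last pictures show the jig where it stood, but no verdict came back.

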